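Start the toaster for frozen bread

TASK

Start the toaster for the two frozen slices that stand in it, using only your closed fingertips: push the lever on its front fully down so that the bread goes in, then press the defrost key (second from the left, the rectangular one beside the large round key) until it stays in, then press the plus key (small and round, the last on the right, nearest the lever) right down for a darker shade and let it come back. The keys take only while the lever is down, and plus only after defrost; do not press any other key, do not touch or lift the bread, and leave the breakfast things where they are.

Things in the scene. Friction and masses are not known exactly. Their poses are not given: they have to be found in the camera images.
- toaster: two-slot toaster, fixed, 162 x 290 mm, flat deck at z = 0.180. Origin: centre of its underside; own x to its back, y to its left, z up; controls face the robot, turned up to 0.3 rad. Bread slots along y at x = -0.017 and 0.027. Five grey keys in a row on the deck's front edge, x = -0.0555, 40 mm apart, left to right: cancel, defrost, reheat, minus, plus; lever on the front face, right of them
- lever_top (a point): centre of the top face of the lever's black finger tab, 34 mm (x) by 42 mm (y), 11 mm thick, standing out of the front face, at x = -0.1005, y = -0.100 in the toaster's frame (the face is at x = -0.080). Its top is at z = 0.176 when up, 4 mm below the deck, and 0.140 fully down
- lever (a joint): lever and bread carriage: 0 up, 0.036 m fully down on its stop. It moves straight down, needs about 7 N and stays where it is left
- defrost_top (a point): centre of the top face of the defrost key, 22 x 28 mm, 8 mm proud of the deck (z = 0.188 when out); at x = -0.0555, y = 0.075 in the toaster's frame; second key from the left, next to the large round one
- defrost (a joint): defrost key: 0 out, 0.005 m fully in (straight down, still 3 mm proud of the deck). Needs about 3 N and stays in once pressed
- plus_top (a point): centre of the top face of the plus key (darker shade), round, 19 mm across, 8 mm proud of the deck (z = 0.188 when out); at x = -0.0555, y = -0.045 in the toaster's frame; the last key on the right, nearest the lever
- plus (a joint): plus key: 0 out, 0.005 m fully in (straight down); a spring key, 1.5 N at the start to 4 N fully in, that comes back when let go
- cancel (a joint): cancel key, large and round, 26 mm across, first on the left, y = 0.115: 0 out, 0.005 m in; spring key like plus. Not to be pressed
- reheat (a joint): reheat key, 22 x 28 mm, the middle one of the five, y = 0.035: 0 out, 0.005 m in, stays in like defrost. Not to be pressed
- minus (a joint): minus key, round, 19 mm across, fourth from the left, y = -0.005: 0 out, 0.005 m in; spring key like plus. Not to be pressed
- slice_1: slice of bread, 14 x 98 x 98 mm, 35 g, standing loose in the front slot on the carriage; origin at the centre of its lower edge, z up. With the lever up it stands 33 mm out of the deck; it sinks with the lever until about level with the deck
- slice_2: the same kind of slice in the back slot
- plate: white plate, 190 mm across, 18 mm high, loose on the worktop left of the toaster; origin under its centre
- mug: white mug, 86 x 120 x 97 mm, loose, left of and behind the plate; origin under its middle
- jam_jar: square glass jar with green lid, 66 x 66 x 83 mm, loose, in front of the toaster on the right; origin under its centre
- teaspoon: teaspoon, 138 x 30 x 11 mm, loose on the worktop in front of the toaster; origin under its middle
- lemon: lemon, 80 x 57 x 56 mm, loose, to the right of the toaster; origin at its underside
Things that resemble listed ones, but are neither listed nor needed, are in the scene too. Leave any yellow look-alike of the slice_2 alone.

How it is judged:
On the way, in this order (a step that is already met when the one before it is completed fails the run):
1. the lever is pushed fully down (value of joint lever above 0.033 m), for 0.1 s.
2. the defrost key is pressed in (value of joint defrost above 0.004 m), for 0.1 s.
3. the plus key is pressed in (value of joint plus above 0.0035 m), for 0.05 s.
At the end, for the whole second after the job is handed in: the lever is down (33 of 36 mm or more) with both slices at rest on the lowered carriage (lower edge under z = 0.085), the defrost key is in (4 of 5 mm or more), and plus, reheat, cancel and minus are out (within 1 mm) (value of joint lever above 0.033 m and value of joint defrost above 0.004 m and value of joint each of plus, reheat, cancel, minus below 0.001 m and height (world z) of each of slice_1, slice_2 below 0.085 m and linear speed of each of slice_1, slice_2 below 0.02 m/s); the robot touches nothing.
It fails at once if the cancel, reheat or minus key is pressed (value of joint any of cancel, reheat, minus above 0.0025 m).
It fails at once if defrost or plus is pressed before the lever is down (value of joint lever below 0.03 m and value of joint any of defrost, plus above 0.0025 m).
It fails at once if plus is pressed before defrost is in (value of joint defrost below 0.0025 m and value of joint plus above 0.0025 m).
It fails at once if a slice is pushed or gripped by the robot (over 3 N) or drawn 12 mm up out of its slot (height (world z) of any of slice_1, slice_2 above 0.127 m or contact force between any of the fingers, the arm and slice_1 above 3 N or contact force between any of the fingers, the arm and slice_2 above 3 N).
It fails at once if the plate, mug, jam jar, teaspoon or lemon is lifted or moved by more than 30 mm (distance of any of plate, mug, jam_jar, teaspoon, lemon from where it was at the start of the episode above 0.03 m).
It also fails if it takes over 38 s, if anything falls off the work surface, if the arm or the gripper's body presses on something with over 40 N, if the wrist force passes 120 N, or if a joint passes its speed limit or range.

ROBOT

A 7-joint arm with a two-finger parallel gripper is mounted at the origin on a cart in front of the work surface, level with it; the furniture and walls round the work are solid. World frame = base frame: x ahead of the robot, y to its left, z up, the work surface at z = 0. Lengths are in m, angles in rad, forces in N, time in s.
With the tool pointing down it reaches from about 0.4 to 0.875 m from the base axis. Payload 19.3 kg.
Tool frame: the origin (TCP) lies on the mounting face of the last link; the fingertips stand 173 mm ahead of it and the grasp point (between the pads) lies 155 mm ahead of it (bot.grip_point_offset is the distance from the TCP to the grasp point, in m); z points along the fingers, y is the line along which they close (so a half turn about z gives the same grasp; the last joint's range is limited). The gripper opens to 85 mm and grips with 20 to 120 N. Pads are 22 mm wide; open, the fingers measure 114 mm over their backs; the gripper's body (76 mm by 85 mm) begins 54 mm behind the grasp point. The pads swing forward as they close: fully open they stand 13 mm farther back than shut.
Start: joints at [-1.285, 0.521, -0.036, 1.599, 0.021, 1.021, -0.113], TCP at [0.218, 0.586, 0.405] pointing down, gripper open.
Joint ranges: [-2.91, 2.91], [-0.3, 2.13], [-1.5, 1.42], [0.17, 2.43], [-1.26, 4.41], [0.16, 1.93], [-2.52, 2.52]. Speed limits (rad/s): [1.89, 1.89, 2.39, 2.39, 3.01, 3.01, 3.01].

INTERFACE

Orientations are given as [roll, pitch, yaw] about the fixed x, y, z axes, in that order (R = Rz(yaw) Ry(pitch) Rx(roll)).
In Python, from workcell import bot gives the robot as it stands.
- The arm moves only by the tool arm_command, never from a script. Its argument "deltas" is a list of rows, each a list of 3 entries, a list of its own where there are three numbers: the shift along the tool's x, y, z in cm, then the turn, a rotation vector about the tool's x, y, z in rad, then the finger opening in cm, from 0 to 8.54. In form: [[[tx, ty, tz], [rx, ry, rz], claw], ...]. A call has 1 to 20 rows; each row shifts and turns the commanded pose from where the row before left it, along the tool's axes as they then stand; what a row does not reach is not made up. A row lasts 1/10 s, in which the tool goes at most 50 mm and 8.59 degrees, less where a joint would pass 70% of its speed; a pose out of reach is approached as far as the arm can. A call with a gripper value outside its range is refused whole. The fingers move at their own pace and stop on an object; "newtons" is the grip in N (left out, the last holds). Time passes only in rows, so rows that do not move let the fingers close. It gives the time, the measured TCP pose, the force, the opening and the grip force at its end, in the units of the state.
- bot.observe(): the state, without advancing time (a new reading comes with each control period).
- bot.grab_frame(name): name is "side" or "top"; returns a dict with "frame" (384x512x3 uint8, red, green, blue), "K" (3x3 intrinsics, pixels), "k1" (the pictures are not rectified: a ray, as slopes to the right and down, at radius r is drawn at 1 + k1 r^2 times it, then the intrinsics apply), "rvec" (rotation vector, rad) and "tvec" (3), from world to camera coordinates, as OpenCV has them. Camera axes: x right, y down, z forward; pixel columns grow to the right and rows downward; lengths in m; the calibration is good to about 2 mm. A picture is of the moment at which its call begins. There is no depth.
- bot.job_done(): hands the job in; it is judged then, once.
Trained networks look in a picture, given as the dict that the camera call returned (one of the last four; its "shot" number tells which), for a name from the list of things; names that differ only in an ending like _2 or _b are one class to them, and where a whole thing is asked for, a point or a joint stands for the part that bears it (a point fixed in the world has none). Each returns a list of dicts, best first, with "p" (0 to 1); they miss things now and then, are a little off and sometimes report something else, mostly with a low value. They report only what shows in the picture. A call takes as long as a camera call. They do not tell look-alikes from the thing itself.
- bot.find_in(name, picture): "rect" ([left, top, width, height] in pixels, round what is visible of it).
- bot.mark_of(name, picture): "at" ([column, row] in pixels: a listed point, or the origin of a listed thing).
The state is a dict: "clock": time; "qpos": joint angles; "qd": joint speeds; "joint_efforts": joint torques, N m; "position": TCP position; "tool_rot": TCP orientation; "force": force on the tool from outside, world axes, zero at the start; "moment": the same for the moment, N m; "grip_width": finger opening in m; "finger_force": force on a finger pad.
Only numpy, scipy, OpenCV 4.12 (cv2) and the standard library are available. Lean on these libraries where they do the work, as an engineer would, in place of code of your own. Each camera call takes 0.05 s, during which the arm holds its last target. There are 200 camera calls.

## Working session

There is one attempt and no reset: what is moved stays moved. The work goes in short steps, Python scripts to look and compute and a tool call to move; the robot and the scene stay as the last step left them, time stands still between calls to the robot, and variables do not carry over. Pictures are saved under pics/ and viewed, at most 10 in all, crops included, and the job is handed in when it is done.

Besides the shell and the picture viewer there is one more tool, called after ">>>" as name([rows], argument=value, ...), one row to a line, values as JSON. arm_command: Moves the arm, as the interface text tells. Its arguments: {"type":"object","properties":{"deltas":{"type":"array","items":{"type":"array"}},"newtons":{"type":"number"}},"required":["deltas"]}

```bash
mkdir -p pics
cat > h.py <<'E'
import numpy as np, cv2
from workcell import bot
def ray(f,uv):
    K=np.array(f["K"]);x=(uv[0]-K[0,2])/K[0,0];y=(uv[1]-K[1,2])/K[1,1]
    s=cv2.undistortPoints(np.array([[[uv[0],uv[1]]]],float),K,np.array([f["k1"],0,0,0,0.]))[0,0]
    R=cv2.Rodrigues(np.array(f["rvec"],float))[0];t=np.array(f["tvec"],float).ravel()
    return -R.T@t, R.T@np.array([s[0],s[1],1])
def at_z(f,uv,z):
    c,d=ray(f,uv);return c+d*(z-c[2])/d[2]
def proj(f,P):
    return cv2.projectPoints(np.array(P,float).reshape(-1,1,3),np.array(f["rvec"],float),np.array(f["tvec"],float),np.array(f["K"],float),np.array([f["k1"],0,0,0,0.]))[0].reshape(-1,2)
def save(f,n): cv2.imwrite("pics/"+n,cv2.cvtColor(f["frame"],cv2.COLOR_RGB2BGR))
E
python3 - <<'E'
from h import *
Z=dict(lever_top=.176,defrost_top=.188,plus_top=.188,toaster=0,jam_jar=0,lemon=0,teaspoon=0,plate=0,mug=0,slice_1=.115)
for n in ("top","side"):
    f=bot.grab_frame(n);save(f,n+"0.png")
    print(n,ray(f,(256,192))[0].round(3))
    for k,z in Z.items():
        for m in bot.mark_of(k,f)[:2]: print(k,round(m["p"],2),np.round(m["at"],1),at_z(f,m["at"],z).round(4))
s=bot.observe();print({k:np.round(v,3) for k,v in s.items()})
E
```

```text
top [0.116 0.058 1.574]
lever_top 0.62 [280.6 201.9] [0.4451 0.0125 0.176 ]
defrost_top 0.38 [225.3 170.8] [0.5114 0.191  0.188 ]
plus_top 0.61 [266.8 180.5] [0.501 0.063 0.188]
toaster 0.79 [258.1 176.9] [0.5612 0.0948 0.    ]
toaster 0.72 [349.7 245.9] [ 0.3743 -0.2407  0.    ]
jam_jar 0.87 [349.9 247.2] [ 0.3701 -0.2418  0.    ]
jam_jar 0.49 [254.8 174.4] [0.5682 0.1073 0.    ]
lemon 0.83 [355.8 192.9] [ 0.5575 -0.2424  0.    ]
lemon 0.27 [146.5 189.2] [0.4588 0.4632 0.    ]
teaspoon 0.76 [232.5 226.4] [0.3789 0.1529 0.    ]
plate 0.92 [146.8 188.9] [0.46   0.4624 0.    ]
mug 0.94 [151.3 139. ] [0.6391 0.485  0.    ]
slice_1 0.7 [321.8 213.3] [ 0.4435 -0.1215  0.115 ]
slice_1 0.67 [254.2 157.2] [0.5915 0.1144 0.115 ]
side [0.152 1.349 1.211]
defrost_top 0.43 [252.3 177.1] [0.5076 0.1966 0.188 ]
toaster 0.67 [247.5 196.1] [0.5566 0.0967 0.    ]
jam_jar 0.6 [312.2 154.9] [ 0.3763 -0.2328  0.    ]
lemon 0.43 [253.7 172.8] [ 0.5757 -0.0425  0.    ]
lemon 0.42 [269.8 144.2] [ 0.5675 -0.2493  0.    ]
teaspoon 0.59 [291.  214.3] [0.3755 0.1406 0.    ]
teaspoon 0.41 [256.6 174.7] [ 0.5611 -0.0348  0.    ]
plate 0.83 [240.  279.2] [0.4587 0.4742 0.    ]
mug 0.92 [182.2 268.3] [0.6505 0.4903 0.    ]
slice_1 0.76 [253.4 171.8] [0.5382 0.0846 0.115 ]
slice_1 0.66 [237.6 169.4] [0.5974 0.0896 0.115 ]
{'clock': np.float64(1.1), 'qpos': array([-1.285,  0.521, -0.036,  1.6  ,  0.021,  1.021, -0.113]), 'qd': array([ 0.001, -0.002,  0.   , -0.001,  0.001, -0.002,  0.001]), 'joint_efforts': array([ 2.0000e-03, -9.2684e+01,  1.9800e+00, -3.7024e+01,  1.8000e-02,
        2.0000e-03,  0.0000e+00]), 'position': array([0.218, 0.586, 0.405]), 'tool_rot': array([-3.142,  0.   ,  2.786]), 'force': array([ 0.428, -0.159, -0.679]), 'moment': array([ 0.02 ,  0.033, -0.043]), 'finger_force': np.float64(0.0), 'grip_width': np.float64(0.086)}
```

Run:
```python
from h import *
from scipy.optimize import least_squares
L=dict(lever_top=(-.1005,-.1,.176),defrost_top=(-.0555,.075,.188),plus_top=(-.0555,-.045,.188),toaster=(0,0,0))
F={n:bot.grab_frame(n) for n in("top","side")}
obs=[(F["top"],L["lever_top"],(280.6,201.9)),(F["top"],L["defrost_top"],(225.3,170.8)),(F["top"],L["plus_top"],(266.8,180.5)),(F["top"],L["toaster"],(258.1,176.9)),(F["side"],L["defrost_top"],(252.3,177.1)),(F["side"],L["toaster"],(247.5,196.1))]
def W(p,P):
    c,s=np.cos(p[2]),np.sin(p[2]);P=np.atleast_2d(P)
    return np.c_[p[0]+c*P[:,0]-s*P[:,1],p[1]+s*P[:,0]+c*P[:,1],P[:,2]]
r=least_squares(lambda p:np.concatenate([(proj(f,W(p,P))[0]-uv) for f,P,uv in obs]),[.56,.1,-.1],loss="soft_l1")
p=r.x;print(p,r.fun.round(1))
for k in L:print(k,W(p,L[k]).round(4))
x,y=.081,.145
for n,(u0,v0,w,h) in dict(top=(190,130,200,150),side=(190,110,160,120)).items():
    f=F[n];k=4 if n=="top" else 5
    im=cv2.resize(f["frame"][v0:v0+h,u0:u0+w,::-1],None,fx=k,fy=k,interpolation=cv2.INTER_CUBIC)
    im=np.ascontiguousarray(im)
    q=lambda P:((proj(f,W(p,P))-[u0,v0]+.5)*k).astype(int)
    cv2.polylines(im,[q([(-x,-y,.18),(-x,y,.18),(x,y,.18),(x,-y,.18)])],True,(0,0,255),1)
    for yy in(.115,.075,.035,-.005,-.045):cv2.circle(im,tuple(map(int,q((-.0555,yy,.188))[0])),3,(0,255,0),-1)
    cv2.polylines(im,[q([(-.1175,-.121,.176),(-.1175,-.079,.176),(-.0835,-.079,.176),(-.0835,-.121,.176)])],True,(255,0,255),1)
    cv2.imwrite(f"pics/{n}fit.png",im)
```

```text
[ 0.55855086  0.10045757 -0.12401318] [-0.3 -0.5  3.1  0.  -0.1  1.  -1.8  0.5 -0.1 -3.  -0.8  0.5]
lever_top [[0.4465 0.0137 0.176 ]]
defrost_top [[0.5128 0.1817 0.188 ]]
plus_top [[0.4979 0.0627 0.188 ]]
toaster [[0.5586 0.1005 0.    ]]
```

View pics/topfit.png

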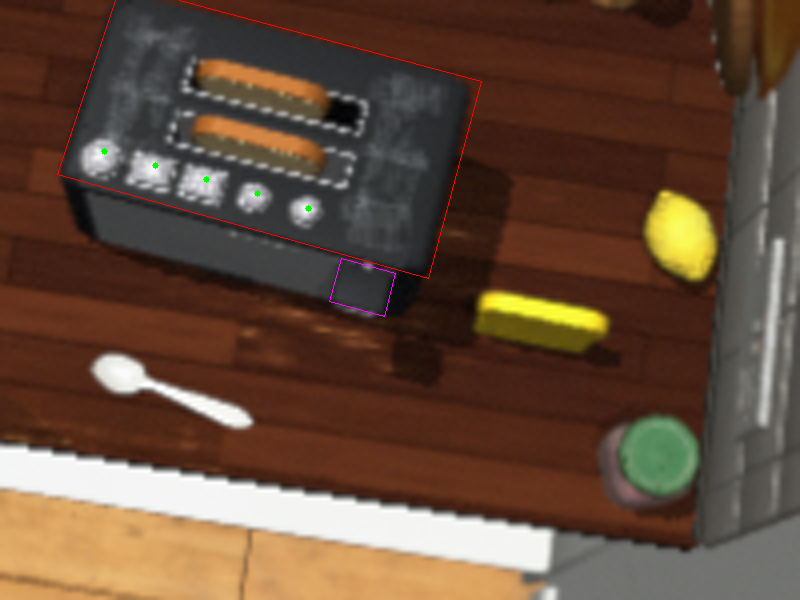

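View pics/sidefit.png

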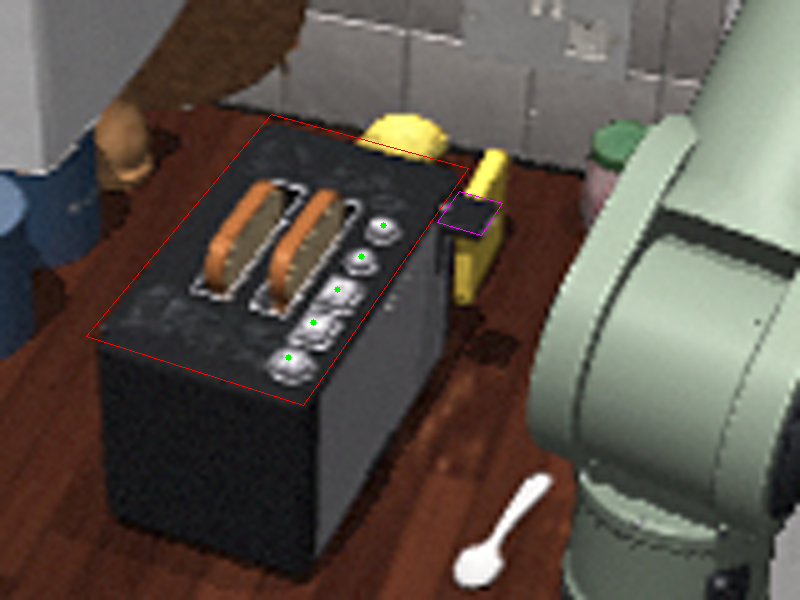

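View pics/side0.png

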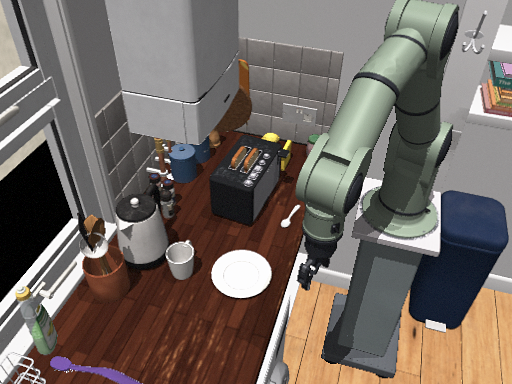

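The top crop shows the five keys at about (100,156), (151,168), (203,183), (253,195), (304,209). The overlay sits about 4 crop px (3 mm) too far right. The tab outline at about (363,287) fits. The side view agrees, with the keys running from (291,362) to (383,229). The yellow block is the look-alike. I'll refit using the keys, then start moving.

```bash
cat >> h.py <<'E'
from scipy.optimize import least_squares
from scipy.spatial.transform import Rotation as Ro
def W(p,P):
    c,s=np.cos(p[2]),np.sin(p[2]);P=np.atleast_2d(P)
    return np.c_[p[0]+c*P[:,0]-s*P[:,1],p[1]+s*P[:,0]+c*P[:,1],P[:,2]]
KY=(.115,.075,.035,-.005,-.045)
def go(p,P):
    "delta in tool axes, cm, to bring closed fingertip to toaster point P; turn about tool z"
    s=bot.observe();R=Ro.from_euler("xyz",s["tool_rot"]).as_matrix()
    tip=np.array(s["position"])+R[:,2]*.173
    print("t",s["clock"],"tip",tip.round(4),"d cm",(100*R.T@(W(p,P)[0]-tip)).round(2),"turn",round(float(-(((p[2]+np.pi)-s["tool_rot"][2]+np.pi)%(2*np.pi)-np.pi)),3),"rot",np.round(s["tool_rot"],3),"F",np.round(s["force"],1),"g",s["grip_width"])
E
python3 - <<'E'
from h import *
F={n:bot.grab_frame(n) for n in("top","side")}
T=[(100,155.5),(151,167),(203,182),(253,194),(304.5,208)]
S=[(290,359),(316,325),(338,290),(361,260),(382,228)]
obs=[(F["top"],(-.0555,y,.188),np.array(a)/4+[190,130]-.4) for y,a in zip(KY,T)]+[(F["side"],(-.0555,y,.188),np.array(a)/5+[190,110]-.4) for y,a in zip(KY,S)]
obs+=[(F["top"],(-.1005,-.1,.176),(280.6,201.9))]
r=least_squares(lambda p:np.concatenate([(proj(f,W(p,P))[0]-uv) for f,P,uv in obs]),[.56,.1,-.1])
p=r.x;print(p,r.fun.reshape(-1,2).round(1).tolist());np.save("p.npy",p)
for P in((-.1005,-.1,.176),(-.0555,.075,.188),(-.0555,-.045,.188)):print(W(p,P))
go(p,(-.1025,-.1,.24))
E
```

```text
[ 0.55721768  0.10356307 -0.10794307] [[0.2, -0.2], [0.1, 0.2], [-0.1, -0.2], [0.3, 0.2], [0.3, 0.0], [0.3, 0.3], [-0.1, 0.1], [0.2, 0.3], [0.1, -0.3], [0.3, -0.3], [-0.8, -0.6]]
[[0.44652926 0.01497231 0.176     ]]
[[0.51012072 0.18410577 0.188     ]]
[[0.4971927  0.06480419 0.188     ]]
t 1.3 tip [0.2177 0.5858 0.2317] d cm [-41.14 -45.59  -0.83] turn -0.248 rot [-3.142 -0.     2.786] F [-0.  -0.6 -1.2] g 0.08524500147777934
```

View pics/top0.png

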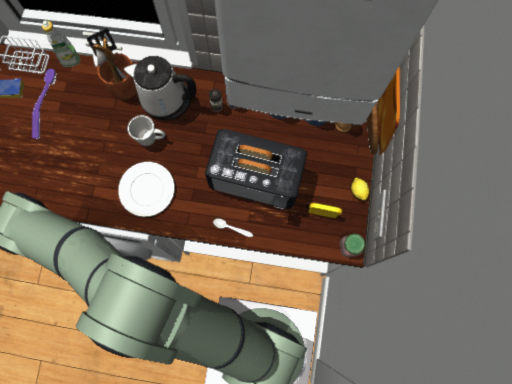

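The refit is good to under 1 px. The top view shows a clear path in front of the toaster: teaspoon at (232,227), jam jar at (352,245), wall to the right. I'll close the fingers, turn and raise, then go above the lever.

>>> arm_command([
  [[0,0,-1],[0,0,-0.05],0],
  [[0,0,-1],[0,0,-0.1],0],
  [[0,0,-1],[0,0,-0.098],0],
  [[-1.5,-2.9,0],[0,0,0],0],
  [[-1.5,-2.9,0],[0,0,0],0],
  [[-1.5,-2.9,0],[0,0,0],0],
  [[-1.5,-2.9,0],[0,0,0],0],
  [[-1.5,-2.9,0],[0,0,0],0],
  [[-1.5,-2.9,0],[0,0,0],0],
  [[-1.5,-2.9,0],[0,0,0],0],
  [[-1.5,-2.9,0],[0,0,0],0],
  [[-1.5,-2.9,0],[0,0,0],0],
  [[-1.5,-2.9,0],[0,0,0],0],
  [[-1.5,-2.9,0],[0,0,0],0],
  [[-1.5,-2.9,0],[0,0,0],0],
  [[-1.5,-2.9,0],[0,0,0],0],
  [[-1.5,-2.9,0],[0,0,0],0],
  [[-1.5,-2.9,0],[0,0,0],0],
  [[-1.5,-2.9,0],[0,0,0],0],
  [[-1.5,-2.9,0],[0,0,0],0],
], newtons=30)

```text
clock: 3.3
position: [0.4185, 0.0669, 0.435]
tool_rot: [3.141, 0.001, 3.034]
force: [0.8, 0.9, -0.3]
grip_width: 0.0003
finger_force: 0.0
```

```bash
python3 -c "
from h import *
go(np.load('p.npy'),(-.1025,-.1,.2))"
```

```text
t 3.3 tip [0.4186 0.067  0.262 ] d cm [-3.13 -4.87  6.2 ] turn 0.0 rot [3.141e+00 1.000e-03 3.034e+00] F [ 0.8  0.9 -0.3] g 0.0002544900044730977
```

>>> arm_command([
  [[-1,-1.6,1],[0,0,0],0],
  [[-1,-1.6,1],[0,0,0],0],
  [[-1.1,-1.7,1],[0,0,0],0],
  [[0,0,1],[0,0,0],0],
  [[0,0,0.5],[0,0,0],0],
  [[0,0,0],[0,0,0],0],
])

```text
clock: 3.9
position: [0.4434, 0.0168, 0.3892]
tool_rot: [-3.141, -0.001, 3.034]
force: [-0.2, 0.1, -0.2]
grip_width: 0.0002
finger_force: 0.0
```

Run:
```python
from h import *
p=np.load('p.npy');go(p,(-.1025,-.1,.176))
o=[]
for n,(u0,v0) in dict(top=(240,160),side=(230,125)).items():
    f=bot.grab_frame(n);w,h,k=80,80,5
    im=np.ascontiguousarray(cv2.resize(f["frame"][v0:v0+h,u0:u0+w,::-1],None,fx=k,fy=k,interpolation=cv2.INTER_CUBIC))
    s=bot.observe();tip=np.array(s["position"])+Ro.from_euler("xyz",s["tool_rot"]).as_matrix()[:,2]*.173
    q=lambda P:((proj(f,P)-[u0,v0]+.5)*k).astype(int)
    cv2.circle(im,tuple(map(int,q(tip)[0])),3,(0,255,0),-1)
    cv2.polylines(im,[q(W(p,[(-.1175,-.121,.176),(-.1175,-.079,.176),(-.0835,-.079,.176),(-.0835,-.121,.176)]))],True,(255,0,255),1)
    o.append(im)
cv2.imwrite("pics/a.png",np.hstack(o))
```

```text
t 3.9 tip [0.4432 0.0168 0.2162] d cm [-0.15 -0.15  4.02] turn 0.001 rot [-3.141e+00 -1.000e-03  3.034e+00] F [-0.2  0.1 -0.2] g 0.0001654680503551475
```

View pics/a.png

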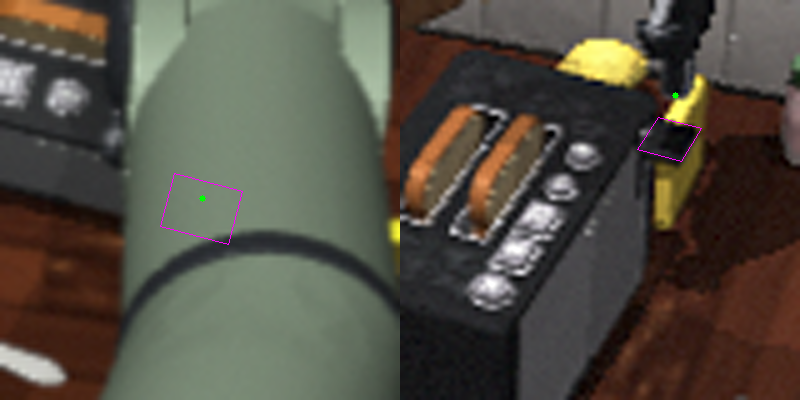

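In the side view the fingertip, at about (678,95), is right over the black tab at (672,138). The top view is hidden by the arm. Pushing the lever down.

>>> arm_command([
  [[-0.1,-0.1,1],[0,0,0],0],
  [[0,0,1],[0,0,0],0],
  [[0,0,1],[0,0,0],0],
  [[0,0,0.6],[0,0,0],0],
  [[0,0,0.5],[0,0,0],0],
  [[0,0,0.5],[0,0,0],0],
  [[0,0,0.5],[0,0,0],0],
  [[0,0,0.5],[0,0,0],0],
  [[0,0,0.5],[0,0,0],0],
  [[0,0,0.5],[0,0,0],0],
  [[0,0,0.5],[0,0,0],0],
  [[0,0,0.3],[0,0,0],0],
  [[0,0,0.1],[0,0,0],0],
  [[0,0,0],[0,0,0],0],
  [[0,0,0],[0,0,0],0],
])

```text
clock: 5.5
position: [0.4447, 0.0151, 0.3146]
tool_rot: [-3.142, 0.0, 3.034]
force: [0.5, 0.9, 1.0]
grip_width: -0.0
finger_force: 0.0
```

```bash
python3 -c "
from h import *
go(np.load('p.npy'),(-.1025,-.1,.14))"
```

```text
t 5.5 tip [0.4447 0.0151 0.1416] d cm [0.02 0.01 0.16] turn 0.0 rot [-3.142  0.     3.034] F [0.5 0.9 1. ] g -1.2668665852692254e-05
```

>>> arm_command([
  [[0,0,0.2],[0,0,0],0],
  [[0,0,0.2],[0,0,0],0],
  [[0,0,0],[0,0,0],0],
  [[0,0,0],[0,0,0],0],
])

```text
clock: 5.9
position: [0.4447, 0.0148, 0.3122]
tool_rot: [3.141, 0.001, 3.033]
force: [-15.3, -2.8, 55.0]
grip_width: -0.0001
finger_force: 26.9
```

The lever is on its stop (tip at 0.139, 55 N). Next is a straight lift, then over to above defrost.

>>> arm_command([
  [[0,0,-0.5],[0,0,0],0],
  [[0,0,-1],[0,0,0],0],
  [[0,0,-2],[0,0,0],0],
  [[0,0,-2],[0,0,0],0],
  [[0,0,-2],[0,0,0],0],
  [[0,0,-0.5],[0,0,0],0],
  [[-0.4,2,0],[0,0,0],0],
  [[-0.5,2.5,0],[0,0,0],0],
  [[-0.5,2.5,0],[0,0,0],0],
  [[-0.5,2.5,0],[0,0,0],0],
  [[-0.5,2.5,0],[0,0,0],0],
  [[-0.6,2.5,0],[0,0,0],0],
  [[-0.8,2,0],[0,0,0],0],
  [[-0.9,1,0],[0,0,0],0],
  [[0,0,0],[0,0,0],0],
  [[0,0,0],[0,0,0],0],
])

```text
clock: 7.5
position: [0.5099, 0.1836, 0.3902]
tool_rot: [-3.141, -0.001, 3.034]
force: [-0.4, -0.1, 0.2]
grip_width: 0.0
finger_force: 0.0
```

Run:
```python
from h import *
p=np.load('p.npy');go(p,(-.0555,.075,.183))
f=bot.grab_frame("side");u0,v0,w,h,k=190,110,160,120,5
im=np.ascontiguousarray(cv2.resize(f["frame"][v0:v0+h,u0:u0+w,::-1],None,fx=k,fy=k,interpolation=cv2.INTER_CUBIC))
s=bot.observe();tip=np.array(s["position"])+Ro.from_euler("xyz",s["tool_rot"]).as_matrix()[:,2]*.173
q=lambda P:((proj(f,P)-[u0,v0]+.5)*k).astype(int)
cv2.circle(im,tuple(map(int,q(tip)[0])),3,(0,255,0),-1)
cv2.polylines(im,[q(W(p,[(-.1175,-.121,.14),(-.1175,-.079,.14),(-.0835,-.079,.14),(-.0835,-.121,.14)]))],True,(255,0,255),1)
cv2.imwrite("pics/b.png",im)
```

```text
t 7.5 tip [0.5097 0.1835 0.2172] d cm [-0.04  0.07  3.42] turn -0.0 rot [-3.141e+00 -1.000e-03  3.034e+00] F [-0.4 -0.1  0.2] g 9.237555785888032e-06
```

View pics/b.png

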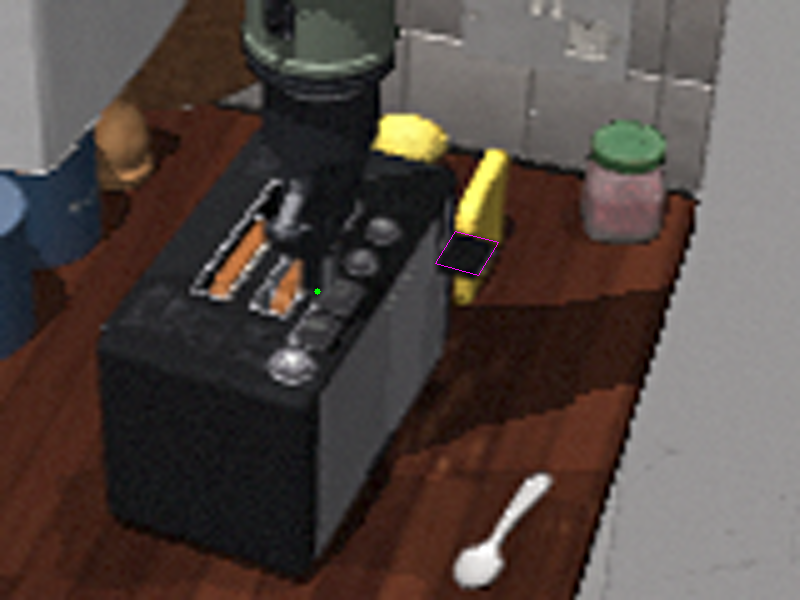

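The tab at (468,255) is at the fully-down outline and the bread is level with the deck. The fingertip at (317,291) is above defrost at (318,328). Pressing.

>>> arm_command([
  [[0,0,1],[0,0,0],0],
  [[0,0,1],[0,0,0],0],
  [[0,0,0.7],[0,0,0],0],
  [[0,0,0.3],[0,0,0],0],
  [[0,0,0.3],[0,0,0],0],
  [[0,0,0.2],[0,0,0],0],
  [[0,0,0.1],[0,0,0],0],
  [[0,0,0],[0,0,0],0],
  [[0,0,0],[0,0,0],0],
])

```text
clock: 8.45
position: [0.5101, 0.1839, 0.3549]
tool_rot: [-3.141, -0.0, 3.034]
force: [-3.5, -2.3, 6.7]
grip_width: 0.0002
finger_force: 3.2
```

>>> arm_command([
  [[0,0,0.15],[0,0,0],0],
  [[0,0,0],[0,0,0],0],
  [[0,0,0],[0,0,0],0],
])

```text
clock: 8.75
position: [0.5101, 0.1838, 0.3538]
tool_rot: [3.142, -0.0, 3.034]
force: [-5.8, -3.5, 13.4]
grip_width: 0.0002
finger_force: 6.6
```

>>> arm_command([
  [[0,0,-0.5],[0,0,0],0],
  [[0,0,-1],[0,0,0],0],
  [[0,0,-2],[0,0,0],0],
  [[0,-2,0],[0,0,0],0],
  [[0,-2.5,0],[0,0,0],0],
  [[0,-2.5,0],[0,0,0],0],
  [[0,-2.5,0],[0,0,0],0],
  [[0,-1.5,0],[0,0,0],0],
  [[0,-1,0],[0,0,0],0],
  [[0,0,0],[0,0,0],0],
  [[0,0,0],[0,0,0],0],
])

```text
clock: 9.85
position: [0.4974, 0.0656, 0.3883]
tool_rot: [3.141, 0.0, 3.034]
force: [0.3, -0.5, 0.4]
grip_width: -0.0002
finger_force: 0.0
```

Run:
```python
from h import *
p=np.load('p.npy');go(p,(-.0555,-.045,.183))
f=bot.grab_frame("side");u0,v0,w,h,k=230,140,60,60,10
im=np.ascontiguousarray(cv2.resize(f["frame"][v0:v0+h,u0:u0+w,::-1],None,fx=k,fy=k,interpolation=cv2.INTER_CUBIC))
s=bot.observe();tip=np.array(s["position"])+Ro.from_euler("xyz",s["tool_rot"]).as_matrix()[:,2]*.173
q=lambda P:((proj(f,P)-[u0,v0]+.5)*k).astype(int)
cv2.circle(im,tuple(map(int,q(tip)[0])),3,(0,255,0),-1)
for y in KY:
  for z,c in((.188,(0,255,0)),(.183,(0,0,255))):cv2.circle(im,tuple(map(int,q(W(p,(-.0555,y,z)))[0])),3,c,-1)
cv2.imwrite("pics/c.png",im)
```

```text
t 9.85 tip [0.4974 0.0656 0.2153] d cm [ 0.02 -0.09  3.23] turn 0.001 rot [3.141 0.    3.034] F [ 0.3 -0.5  0.4] g -0.00021360004828622115
```

View pics/c.png

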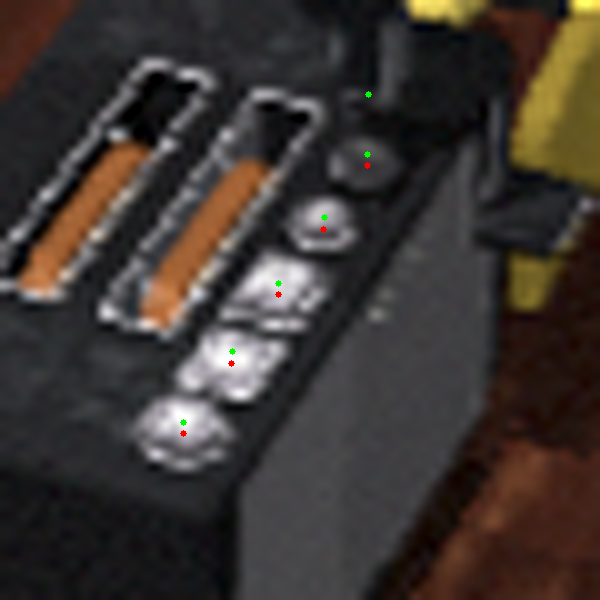

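The defrost key at (232,362) now lies low with no front side showing. Reheat at (278,288) still stands proud, so defrost is in. The tip is above plus at (366,160). Pressing plus and lifting off.

>>> arm_command([
  [[0,-0.1,1],[0,0,0],0],
  [[0,0,1],[0,0,0],0],
  [[0,0,0.5],[0,0,0],0],
  [[0,0,0.3],[0,0,0],0],
  [[0,0,0.3],[0,0,0],0],
  [[0,0,0.2],[0,0,0],0],
  [[0,0,0.2],[0,0,0],0],
  [[0,0,0],[0,0,0],0],
  [[0,0,0],[0,0,0],0],
])

```text
clock: 10.8
position: [0.497, 0.0636, 0.3555]
tool_rot: [3.14, 0.001, 3.033]
force: [-20.2, -0.4, 55.8]
grip_width: -0.0
finger_force: 28.0
```

>>> arm_command([
  [[0,0,-0.5],[0,0,0],0],
  [[0,0,-1],[0,0,0],0],
  [[0,0,-2],[0,0,0],0],
  [[0,0,-2],[0,0,0],0],
  [[0,0,-2],[0,0,0],0],
  [[2,0,-2],[0,0,0],0],
  [[2,-1,0],[0,0,0],0],
  [[2,-2,0],[0,0,0],0],
  [[1.5,-2,0],[0,0,0],0],
  [[0,0,0],[0,0,0],0],
  [[0,0,0],[0,0,0],0],
])

```text
clock: 11.9
position: [0.4174, 0.0221, 0.4487]
tool_rot: [3.141, 0.001, 3.033]
force: [0.2, 0.7, 0.5]
grip_width: -0.0001
finger_force: 0.0
```

Run:
```python
from h import *
p=np.load('p.npy')
f=bot.grab_frame("side");u0,v0,w,h,k=230,140,60,60,10
im=np.ascontiguousarray(cv2.resize(f["frame"][v0:v0+h,u0:u0+w,::-1],None,fx=k,fy=k,interpolation=cv2.INTER_CUBIC))
cv2.polylines(im,[((proj(f,W(p,[(-.1175,-.121,.14),(-.1175,-.079,.14),(-.0835,-.079,.14),(-.0835,-.121,.14)]))-[u0,v0]+.5)*k).astype(int)],True,(255,0,255),1)
cv2.imwrite("pics/d.png",im)
```

```text
(no output)
```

View pics/d.png

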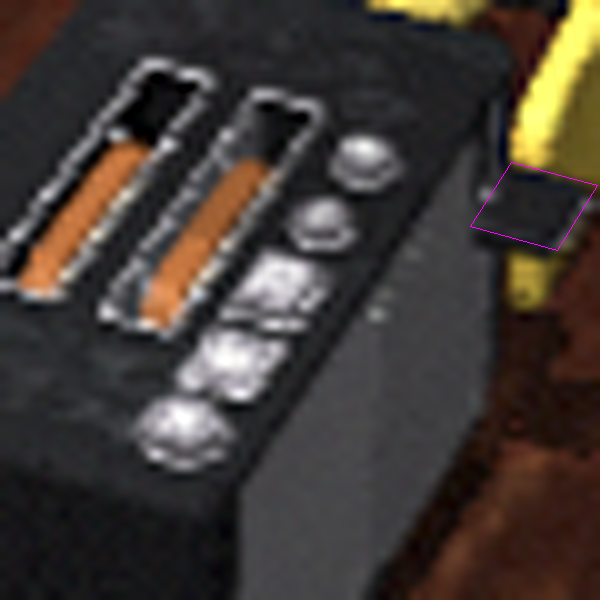

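The lever tab at (533,207) is at its down outline and the bread is sunk. Defrost at (232,365) is in, and the other four keys are out. Handing in.

```bash
python3 -c "
from workcell import bot
print(bot.job_done())"
```

```text
the job is handed in; nothing more can be done
None
```

The job is handed in at about 12 s of the 38 s allowed: the lever is fully down with both slices sunk, defrost is in, plus was pressed to its stop and came back out, and the arm is clear; the hand-in gave no verdict, so this rests on the last picture and the force readings.

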